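# Fetch the salt jar from behind the solvent bottles

### The job

The small salt jar at the back of the bottle tray is needed on the balance, but three capped solvent bottles hem it in. Lift all three bottles over into the empty side tray, then stand the jar upright in the middle of the balance pan, and only then put the bottles back, each upright on the very spot in the bottle tray where that bottle stood at the start. It is glassware and a balance: carry things upright, set them down gently without dropping them, and leave the vial in the tray and the paper cup where they are.

Things in the scene. Friction and masses are not known exactly. Their poses are not given: they have to be found in the camera images.
- bottle500: 500 ml round clear glass bottle, the tallest: body 86 mm in diameter and straight up to 108 mm, shoulder to 140 mm, 181 mm high in all, 0.35 to 0.7 kg; blue screw cap 54 mm in diameter, 32 mm high, on a 40 mm neck: grip it there from above (its top is 181 mm above the origin). The three places around the jar are dealt anew each start. Origin: centre of its underside, z up.
- bottle250: 250 ml round clear glass bottle: body 70 mm in diameter and straight up to 75 mm, shoulder to 102 mm, 143 mm high in all, 0.2 to 0.42 kg; blue screw cap 54 mm in diameter, 32 mm high, on a 40 mm neck: grip it there from above (its top is 143 mm above the origin). The three places around the jar are dealt anew each start. Origin: centre of its underside, z up.
- bottle_square: 250 ml square clear glass bottle: body 64 x 64 mm, straight up to 80 mm, round shoulder to 106 mm, 147 mm high in all, 0.22 to 0.45 kg; blue screw cap 54 mm in diameter, 32 mm high, on a 40 mm neck: grip it there from above (its top is 147 mm above the origin). The three places around the jar are dealt anew each start. Origin: centre of its underside, x, y along its sides.
- jar: the salt jar: small round white plastic jar with a white ribbed screw lid, lid 42 mm in diameter and body 40 mm, 42 mm high, about 80 g. It stands towards the rear of the bottle tray with a bottle in front and one at each side, some within a few millimetres and all much taller, so a gripper has no room until they are gone. Origin: centre of its underside, z up.
- bottle_tray: fixed shallow grey plastic tray, 200 mm (x) by 290 mm (y) outside, rim 22 mm high, walls and floor 4 mm thick; the bottles, the jar and the vial stand on its floor. Origin: centre of its underside, x towards its rear, away from the robot, z up.
- side_tray: fixed shallow grey plastic tray, empty at the start, where the bottles are parked: 230 mm (x) by 210 mm (y) outside, rim 22 mm high, walls and floor 4 mm thick. It stands to the left or to the right of the bottle tray, the balance on the other side. Origin: centre of its underside, z up.
- balance: fixed white top-loading balance, 196 mm wide, with a round steel pan 120 mm in diameter. Origin: on the bench straight below the centre of the pan; the pan's upper face is 70 mm above the origin. Its console with the dark display reaches 150 mm towards -x and is at most 62 mm high; the rear of the case is at +110 mm.
- vial: bystander: small closed glass vial with a black cap, 22 mm in diameter, 45 mm high, in the rear left corner of the bottle tray. Leave it alone. Origin: centre of its underside.
- cup: bystander: empty white paper cup, 74 mm across the rim, 85 mm high, light, standing on the bench between the robot and the bottle tray. Leave it alone. Origin: centre of its underside.
Things that resemble listed ones, but are neither listed nor needed, are in the scene too. What is shaped like the bottle_square but brown is not meant. What is shaped like the bottle250 but yellow is not meant.

How it is judged:
By the outcome, as a careful person would: the job done as asked, in the order asked, and still so for the second after the job is handed in, with the robot touching nothing.
It also fails if it takes over 134 s, if anything falls off the work surface, if the arm or the gripper's body presses on something with over 40 N, if the wrist force passes 120 N, or if a joint passes its speed limit or range.

### The arm

A 7-joint arm with a two-finger parallel gripper is mounted at the origin on the work surface. World frame = base frame: x ahead of the robot, y to its left, z up, the work surface at z = 0. Lengths are in mm, angles in rad, forces in N, time in s.
With the tool pointing down it reaches from about 400 to 875 mm from the base axis. Payload 4.4 kg.
Tool frame: the origin (TCP) lies midway between the tips of the shut fingers; the grasp point (between the pads) lies 19 mm behind it; z points along the fingers, y is the line along which they close (so a half turn about z gives the same grasp; the last joint's range is limited). The gripper opens to 85 mm and grips with 20 to 120 N. Pads are 22 mm wide; open, the fingers measure 114 mm over their backs; the gripper's body (76 mm by 85 mm) begins 54 mm behind the grasp point. The pads swing forward as they close: fully open they stand 13 mm farther back than shut.
Start: joints at [1.081, 0.628, 0.038, 1.517, -0.027, 0.996, -0.02], TCP at [267.327, -592.498, 205.013] pointing down, gripper open.
Joint ranges: [-3.06, 3.06], [-0.37, 2.12], [-1.25, 1.32], [0.18, 2.47], [-1.1, 4.24], [0.23, 1.98], [-2.94, 2.94]. Speed limits (rad/s): [2.57, 2.57, 3.14, 3.14, 3.14, 3.14, 3.14].

### API

Orientations are given as [roll, pitch, yaw] about the fixed x, y, z axes, in that order (R = Rz(yaw) Ry(pitch) Rx(roll)).
In Python, from cell import readout, optics, order gives the robot as it stands.
- The arm moves only by the shell command python3 -m jog 'ROWS'. ROWS is a JSON object of lists of equal length, an entry for each row: "claw": the opening, from 0 (shut) to 1 (fully open); "xyz": the shift along the tool's x, y, z each as a share of 0.1 m, from -1 to 1, a list of three; "twist": the turn, a rotation vector about the tool's x, y, z each as a share of 180 degrees, from -1 to 1, a list of three. A call has 1 to 12 rows; each row shifts and turns the commanded pose from where the row before left it, along the tool's axes as they then stand; what a row does not reach is not made up. A row lasts 1/8 s, in which the tool goes at most 62.5 mm and 10.7 degrees, less where a joint would pass 70% of its speed; a pose out of reach is approached as far as the arm can. A call with a number of a shift or a turn outside -1 to 1 is refused whole. A call with a gripper value outside its range is refused whole. The fingers move at their own pace and stop on an object; the grip force is fixed at half the most. Time passes only in rows, so rows that do not move let the fingers close. It gives the time, the measured TCP pose, the force, the opening and the grip force at its end, in the units of the state.
- readout.read_state(): the state, without advancing time (a new reading comes with each control period).
- optics.get_image(name): name is "scene" or "top" or "wrist"; returns a dict with "color" (400x640x3 uint8, red, green, blue), "fovy" (degrees; the focal length in pixels is half the picture's height over the tangent of half this angle, whatever the lens; pixels are square), "cx", "cy" (the principal point, pixels), "k1" (the pictures are not rectified: a ray, as slopes to the right and down, at radius r is drawn at 1 + k1 r^2 times it, then the intrinsics apply), "view" (4x4, takes a point from world to camera coordinates). Camera axes: x right, y up, looking along -z (the intrinsics and any distortion apply to the point x, -y, -z); pixel columns grow to the right and rows downward; lengths in mm; the calibration is good to about 2 mm. A picture is of the moment at which its call begins. There is no depth.
- order.finish_job(): hands the job in; it is judged then, once.
Trained networks look in the newest picture that a camera, given by its name, has taken for a name from the list of things; names that differ only in an ending like _2 or _b are one class to them, and where a whole thing is asked for, a point or a joint stands for the part that bears it (a point fixed in the world has none). Each returns a list of dicts, best first, with "score" (0 to 1); they miss things now and then, are a little off and sometimes report something else, mostly with a low value. They report only what shows in the picture. A call takes as long as a camera call. They do not tell look-alikes from the thing itself.
- optics.boxes_of(camera, label): "rect" ([left, top, width, height] in pixels, round what is visible of it).
The state is a dict: "clock": time; "qpos": joint angles; "qd": joint speeds; "tau": joint torques, N m; "eef_pos": TCP position; "tool_rot": TCP orientation; "force": force on the tool from outside, world axes, zero at the start; "torque": the same for the moment, N m; "width": finger opening in mm; "gripper_force": force on a finger pad.
Only numpy, scipy, OpenCV 4.12 (cv2) and the standard library are available. Lean on these libraries where they do the work, as an engineer would, in place of code of your own. Each camera call takes 0.05 s, during which the arm holds its last target. There are 200 camera calls.

## Working session

There is one attempt and no reset: what is moved stays moved. The work goes in short steps, Python scripts to look and compute and a shell command to move; the robot and the scene stay as the last step left them, time stands still between calls to the robot, and variables do not carry over. Pictures are saved under pics/ and viewed, at most 14 in all, crops included, and the job is handed in when it is done.

```bash
mkdir -p pics; ls
python3 - <<'E'
from cell import readout, optics, order
import cv2
s=readout.read_state(); print(s)
for n in ("scene","top"):
    im=optics.get_image(n); cv2.imwrite(f"pics/{n}0.png",im["color"][:,:,::-1])
    print(n,im["fovy"],im["cx"],im["cy"],im["k1"],im["view"])
    for l in "bottle500 bottle250 bottle_square jar bottle_tray side_tray balance vial cup".split():
        print(l,[(round(d["score"],2),[round(x) for x in d["rect"]]) for d in optics.boxes_of(n,l)])
E
```

```text
pics
{'clock': 0.0, 'qpos': array([ 1.08120153,  0.62934041,  0.03843698,  1.51837631, -0.0269879 ,
        0.99632746, -0.01995727]), 'qd': array([ 4.34482198e-05, -5.61712565e-04,  1.14067441e-03, -7.97047596e-04,
        5.27467962e-04,  5.57443421e-04,  1.09209042e-03]), 'tau': array([ 3.30866433e-04, -5.63388205e+01,  1.22593705e+00, -1.93443131e+01,
        1.08142468e-02,  1.04474032e-02,  6.90849788e-06]), 'eef_pos': array([ 267.03533958, -591.85727878,  204.09012444]), 'tool_rot': array([-3.13965931e+00,  3.27832268e-05,  4.23847978e-01]), 'force': array([-0.65253916, -0.1436904 , -0.17714783]), 'torque': array([-0.00908786, -0.03082803, -0.05733766]), 'gripper_force': 0.0, 'width': 85.12914167063155}
scene 52.90457201437068 318.5769897761805 201.44488866734554 -0.010081584464796367 [[ 5.23617204e-01  8.51750937e-01  1.85839884e-02 -2.70882613e+02]
 [-5.57803345e-01  3.26260772e-01  7.63157479e-01  2.33042010e+02]
 [ 6.43956871e-01 -4.09968596e-01  6.45945275e-01 -1.29678904e+03]
 [ 0.00000000e+00  0.00000000e+00  0.00000000e+00  1.00000000e+00]]
bottle500 [(0.71, [318, 155,
[... 803 characters left out ...]
043978e-01 -1.64424297e-02  1.16590325e-01 -5.01161436e+02]
 [-1.16811610e-01 -1.32064072e-02  9.93066281e-01 -1.39928843e+03]
 [ 0.00000000e+00  0.00000000e+00  0.00000000e+00  1.00000000e+00]]
bottle500 [(0.84, [289, 146, 26, 32]), (0.66, [185, 262, 31, 23]), (0.62, [302, 166, 37, 34])]
bottle250 [(0.84, [289, 146, 26, 32]), (0.66, [185, 262, 31, 23]), (0.62, [302, 166, 37, 34])]
bottle_square [(0.83, [219, 261, 37, 28]), (0.58, [337, 151, 22, 29])]
jar [(0.19, [289, 146, 25, 31])]
bottle_tray []
side_tray [(0.93, [182, 157, 75, 78])]
balance [(0.89, [412, 151, 75, 93]), (0.7, [306, 169, 32, 33]), (0.54, [289, 146, 24, 31])]
vial [(0.37, [285, 137, 8, 11])]
cup [(0.85, [273, 234, 22, 26])]
```

Run:
```python
import cv2
a=cv2.imread("pics/scene0.png");b=cv2.imread("pics/top0.png")
cv2.imwrite("pics/s0c.png",cv2.resize(a[80:310,180:500],None,fx=2.5,fy=2.5,interpolation=cv2.INTER_CUBIC))
cv2.imwrite("pics/t0c.png",cv2.resize(b[110:310,170:510],None,fx=2.35,fy=2.35,interpolation=cv2.INTER_CUBIC))
```

```text
(no output)
```

View pics/s0c.png

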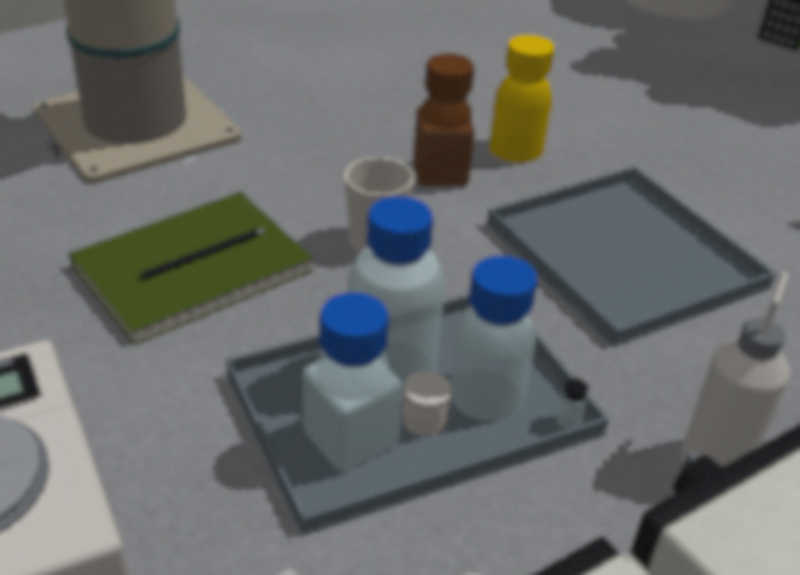

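View pics/t0c.png

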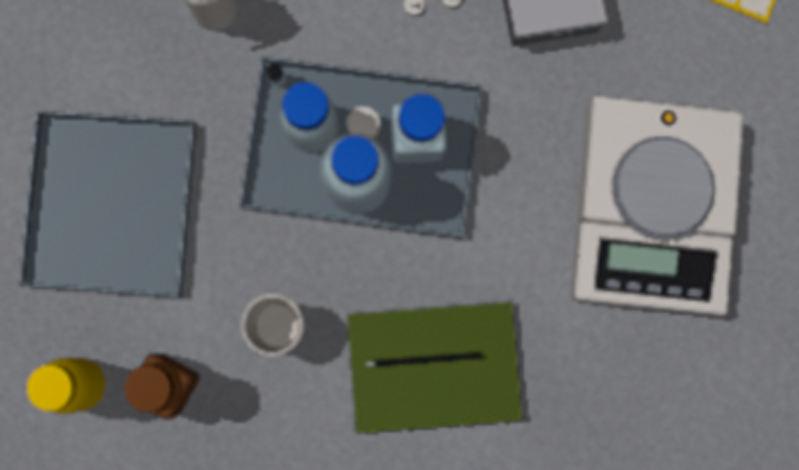

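The front bottle is the 500, with its cap at crop (353,158) in the top view. The 250 is on the left at (305,105) and the square bottle on the right at (421,117), with the jar between them at (364,123). The side tray is to the left and the balance to the right, with the pan centre at about (663,188). The brown and yellow look-alikes stand near the robot.

```bash
cat > h.py <<'E'
import numpy as np, cv2
from scipy.optimize import least_squares
from cell import readout, optics, order
def shoot(n,name=None):
    im=optics.get_image(n)
    if name: cv2.imwrite(f"pics/{name}.png",im["color"][:,:,::-1])
    return im
def proj(im,P):
    P=np.atleast_2d(P); V=np.array(im["view"]); c=P@V[:3,:3].T+V[:3,3]
    s=np.c_[c[:,0],-c[:,1]]/-c[:,2:]
    s=s*(1+im["k1"]*(s**2).sum(1,keepdims=True))
    f=200/np.tan(np.radians(im["fovy"]/2))
    return s*f+[im["cx"],im["cy"]]
def onplane(im,uv,z):
    return np.array([least_squares(lambda p:proj(im,[p[0],p[1],z])[0]-q,[600,0]).x for q in np.atleast_2d(uv)])
T=np.linspace(0,2*np.pi,60)
def ring(x,y,z,r): return np.c_[x+r*np.cos(T),y+r*np.sin(T),0*T+z]
def bb(p): return np.r_[p.min(0),p.max(0)]
def blobs(mask,amin=60):
    n,l,s,c=cv2.connectedComponentsWithStats(mask.astype(np.uint8))
    return [(s[i],c[i],l==i) for i in range(1,n) if s[i,4]>=amin]
def blue(im):
    h=cv2.cvtColor(im["color"],cv2.COLOR_RGB2HSV)
    return (h[:,:,0]>100)&(h[:,:,0]<130)&(h[:,:,1]>150)&(h[:,:,2]>50)
def fitcyl(ims,rects,r,h,x0,zfix=None):
    "rects: [l,t,w,h] in pixel units; cylinder top at z"
    def f(p):
        z=p[2] if zfix is None else zfix
        return np.concatenate([bb(proj(im,np.r_[ring(p[0],p[1],z,r),ring(p[0],p[1],z-h,r)]))-np.array([R[0]-.5,R[1]-.5,R[0]+R[2]-.5,R[1]+R[3]-.5]) for im,R in zip(ims,rects)])
    s=least_squares(f,x0 if zfix is None else x0[:2]); return s.x,s.fun
E
python3 - <<'E'
from h import *
np.set_printoptions(precision=1,suppress=True)
S,Tt=shoot("scene"),shoot("top")
b={n:[x[0][:4] for x in blobs(blue(i))] for n,i in(("s",S),("t",Tt))}
print(b)
for rs in b["s"]:
  for rt in b["t"]:
    x,e=fitcyl([S,Tt],[rs,rt],27,32,[600,0,150])
    if abs(e).max()<3: print(rs,rt,x,e)
c=lambda L: np.array(L)/2.35+[170,110]
print("side",onplane(Tt,c([(40,113),(195,122),(188,297),(24,286)]),22))
print("btray",onplane(Tt,c([(266,60),(482,90),(468,238),(243,208)]),22))
print("pan",onplane(Tt,c([(613,188),(714,188),(663,137),(663,238)]),70))
print("cup",onplane(Tt,c([(273,325)]),85),"jar",onplane(Tt,c([(364,123)]),46))
E
```

```text
{'s': [array([328, 159,  24,  26], dtype=int32), array([368, 182,  27,  27], dtype=int32), array([308, 197,  27,  29], dtype=int32)], 't': [array([290, 145,  20,  20], dtype=int32), array([340, 150,  19,  20], dtype=int32), array([312, 168,  19,  20], dtype=int32)]}
[328 159  24  26] [312 168  19  20] [548.9  28.7 182.6] [-1.1 -0.7  1.4  0.7 -0.5 -0.6  0.7  1. ]
[368 182  27  27] [290 145  20  20] [621.5  88.1 145.6] [ 0.  -0.5  0.5  0.5  0.3 -0.4  0.2  0.9]
[308 197  27  29] [340 150  19  20] [603.9 -50.1 149. ] [ 0.1 -0.5  0.6  0.5 -0.  -0.3  0.8  0.9]
side [[642.5 442.4]
 [625.9 237.2]
 [399.8 245.7]
 [416.3 459.2]]
btray [[ 706.2  144.7]
 [ 661.3 -134.8]
 [ 469.4 -111.3]
 [ 512.6  175. ]]
pan [[ 524.  -289.1]
 [ 522.1 -416.9]
 [ 587.4 -355.3]
 [ 460.7 -349.1]]
cup [[361.7 132.1]] jar [[615.5  18.4]]
```

```bash
python3 -m jog '{"claw":[1,1,1],"xyz":[[0,0,-0.5],[0,0,-0.5],[0,0,-0.5]],"twist":[[0,0,0.045],[0,0,0.045],[0,0,0.045]]}'
```

```text
clock: 1.48
eef_pos: [267.3, -592.3, 356.7]
tool_rot: [3.142, -0.0, -0.005]
force: [-0.2, -1.8, -1.2]
width: 85.6
gripper_force: 0.0
```

```bash
python3 -m jog '{"claw":[1,1,1,1,1,1,1,1,1,1,1,1],"xyz":[[0.235,-0.515,0],[0.235,-0.515,0],[0.235,-0.515,0],[0.235,-0.515,0],[0.235,-0.515,0],[0.235,-0.515,0],[0.235,-0.515,0],[0.235,-0.515,0],[0.235,-0.515,0],[0.235,-0.515,0],[0.235,-0.515,0],[0.2,-0.5,0]],"twist":[[0,0,0],[0,0,0],[0,0,0],[0,0,0],[0,0,0],[0,0,0],[0,0,0],[0,0,0],[0,0,0],[0,0,0],[0,0,0],[0,0,0]]}'; python3 -m jog '{"claw":[1,1],"xyz":[[0,0,0],[0,0,0]],"twist":[[0,0,0],[0,0,0]]}'
python3 - <<'E'
from h import *
np.set_printoptions(precision=1,suppress=True)
W=shoot("wrist","w1"); print(W["view"],W["fovy"]); print([x[0] for x in blobs(blue(W))]); print(readout.read_state()["eef_pos"])
for n,p in dict(b500=(549,29,185),b250=(621.5,88,147),sq=(604,-50,151)).items(): print(n,bb(proj(W,np.r_[ring(*p,27),ring(p[0],p[1],p[2]-32,27)])))
E
```

```text
clock: 2.98
eef_pos: [546.7, 25.7, 355.2]
tool_rot: [3.142, -0.001, -0.0]
force: [0.4, 0.1, -0.7]
width: 85.8
gripper_force: 0.0
clock: 3.22
eef_pos: [545.8, 23.2, 354.9]
tool_rot: [3.141, 0.0, -0.001]
force: [-0.5, -0.1, 0.1]
width: 85.0
gripper_force: 0.0
[[  -0.    -1.     0.    23. ]
 [   1.    -0.    -0.3 -451.4]
 [   0.3    0.     1.  -668.5]
 [   0.     0.     0.     1. ]] 67.62994866355514
[array([ 247,   88,   46,   46, 1626], dtype=int32), array([ 358,  103,   46,   46, 1617], dtype=int32), array([ 294,  151,   46,   47, 1672], dtype=int32)]
[545.7  22.5 355. ]
b500 [292.9 150.5 339.8 199.7]
b250 [245.2  88.  292.5 134.8]
sq [356.6 103.4 404.3 149.4]
```

View pics/w1.png

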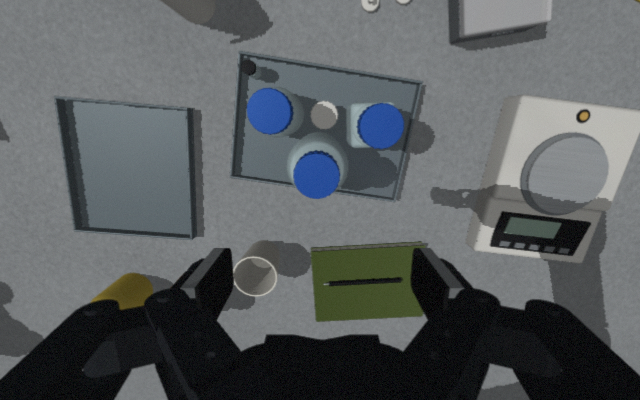

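The wrist view agrees: the caps are at (317,174), (270,111) and (381,126), within 1 px of my predictions. The vial is at (248,67) and the jar at (324,115). I'll refine with all three views, the trays and pan included.

Run:
```python
from h import *
np.set_printoptions(precision=1,suppress=True)
S,Tt,W=shoot("scene"),shoot("top"),shoot("wrist")
wb={n:[x[0][:4] for x in blobs(blue(i))] for n,i in(("s",S),("t",Tt),("w",W))}
print(len(wb["s"]),len(wb["t"]))
for n,p in dict(b500=(549,29,185),b250=(621.5,88,147),sq=(604,-50,151)).items():
    def near(im,L):
        q=bb(proj(im,np.r_[ring(*p,27),ring(p[0],p[1],p[2]-32,27)])); return min(L,key=lambda r:abs(r[0]-q[0])+abs(r[1]-q[1]))
    ims=[S,Tt,W]; R=[near(i,wb[k]) for i,k in zip(ims,"stw")]
    x,e=fitcyl(ims,R,27,32,p); print(n,x,abs(e).max())
    for i in range(1,3): print("  ",fitcyl([ims[i]],[R[i]],27,32,p,p[2])[0])
print("side",onplane(W,[(57,99),(196,108),(194,238),(76,230)],22))
print("btray",onplane(W,[(240,53),(423,84),(398,200),(233,179)],22))
g=cv2.cvtColor(W["color"],cv2.COLOR_RGB2GRAY)
print("pan",onplane(W,[(565,174)],70),"vial",onplane(W,[(248,67)],49),"jar",onplane(W,[(324,115)],46))
```

```text
3 0Traceback (most recent call last):
  File "<stdin>", line 9, in <module>
  File "<stdin>", line 8, in near
ValueError: min() iterable argument is empty
```

Run:
```python
from h import *
np.set_printoptions(precision=1,suppress=True)
S,Tt,W=shoot("scene"),shoot("top"),shoot("wrist")
D=dict(b500=((549,29,185),(328,159,24,26),(312,168,19,20),(294,151,46,47)),b250=((621.5,88,147),(368,182,27,27),(290,145,20,20),(247,88,46,46)),sq=((604,-50,151),(308,197,27,29),(340,150,19,20),(358,103,46,46)))
for n,(p,*R) in D.items():
    ims=[S,Tt,W]
    x,e=fitcyl(ims,R,27,32,p); print(n,x,abs(e).max())
    for i in range(1,3): print("  ",fitcyl([ims[i]],[R[i]],27,32,p,p[2])[0])
print("side",onplane(W,[(57,99),(196,108),(194,238),(76,230)],22))
print("btray",onplane(W,[(240,53),(423,84),(398,200),(233,179)],22))
print("pan",onplane(W,[(565,174)],70),"vial",onplane(W,[(248,67)],49),"jar",onplane(W,[(324,115)],46))
print(readout.read_state()["eef_pos"])
```

```text
b500 [549.6  28.6 182.2] 1.503870898043317
   [549.1  29. ]
   [550.5  28.5]
b250 [622.6  87.2 146. ] 0.8004243257539656
   [621.9  88.7]
   [622.9  86.8]
sq [604.9 -50.6 149.5] 1.0015023072799636
   [604.4 -48.9]
   [605.1 -50.4]
side [[644.4 442.3]
 [630.7 223.9]
 [407.  253.2]
 [422.9 461.6]]
btray [[ 710.9  147.3]
 [ 665.9 -136.7]
 [ 477.2 -110. ]
 [ 514.9  174.1]]
pan [[ 531.  -350.2]] vial [[687.  130.3]] jar [[619.3  18.9]]
[545.9  23.  355.2]
```

```bash
python3 -m jog '{"claw":[1,1,1,1,1,1,1,1,1,1],"xyz":[[0.04,-0.06,0],[0,0,0.3],[0,0,0.3],[0,0,0.3],[0,0,0.3],[0,0,0.3],[0,0,0.3],[0,0,0.14],[0,0,0.1],[0,0,0]],"twist":[[0,0,0],[0,0,0],[0,0,0],[0,0,0],[0,0,0],[0,0,0],[0,0,0],[0,0,0],[0,0,0],[0,0,0]]}'
python3 -m jog '{"claw":[0.6,0.5,0.4,0.2,0,0,0,0],"xyz":[[0,0,0],[0,0,0],[0,0,0],[0,0,0],[0,0,0],[0,0,0],[0,0,0],[0,0,0]],"twist":[[0,0,0],[0,0,0],[0,0,0],[0,0,0],[0,0,0],[0,0,0],[0,0,0],[0,0,0]]}'
```

```text
clock: 4.82
eef_pos: [550.1, 30.0, 151.0]
tool_rot: [-3.142, 0.0, -0.0]
force: [0.7, -0.1, 0.8]
width: 85.3
gripper_force: 0.0
clock: 5.82
eef_pos: [550.9, 29.7, 152.6]
tool_rot: [-3.142, -0.003, -0.001]
force: [-1.4, -0.7, 6.8]
width: 50.1
gripper_force: 60.9
```

```bash
python3 -m jog '{"claw":[0,0,0,0,0],"xyz":[[0,0,-0.08],[0,0,-0.12],[0,0,-0.15],[0,0,-0.1],[0,0,0]],"twist":[[0,0,0],[0,0,0],[0,0,0],[0,0,0],[0,0,0]]}'
python3 - <<'E'
from h import *
S=shoot("scene"); W=shoot("wrist")
cv2.imwrite("pics/s2.png",np.hstack([cv2.resize(S["color"][90:310,260:460,::-1],(400,440)),cv2.resize(W["color"][40:260,200:400,::-1],(400,440))]))
E
```

```text
clock: 6.45
eef_pos: [550.8, 30.0, 197.1]
tool_rot: [-3.141, -0.002, -0.0]
force: [0.4, -0.6, -5.4]
width: 50.2
gripper_force: 63.1
```

View pics/s2.png

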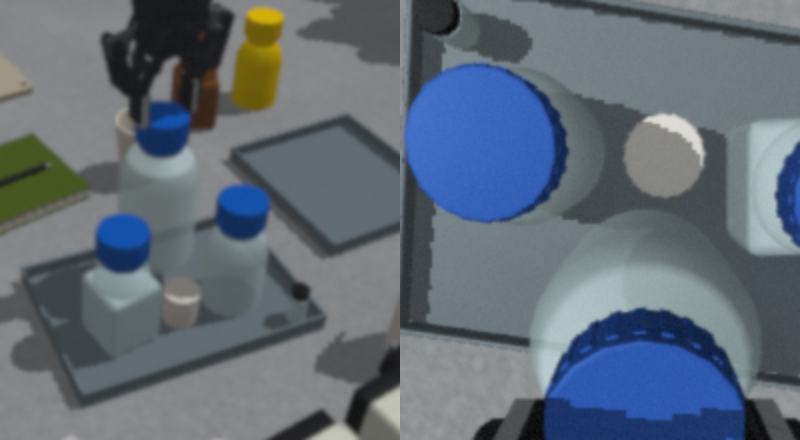

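The bottle hangs upright with the cap centred between the pads. I'll raise it over the 250 and across to the side tray.

```bash
python3 -m jog '{"claw":[0,0,0,0,0,0],"xyz":[[0,0,-0.12],[0,0,-0.25],[0,0,-0.3],[0,0,-0.3],[0,0,-0.2],[0,-0.1,-0.05]],"twist":[[0,0,0],[0,0,0],[0,0,0],[0,0,0],[0,0,0],[0,0,0]]}'
python3 -m jog '{"claw":[0,0,0,0,0,0,0,0,0,0,0,0],"xyz":[[0.02,-0.2,0],[0.03,-0.3,0],[0.03,-0.35,0],[0.03,-0.35,0],[0.03,-0.35,0],[0.03,-0.35,0],[0.03,-0.35,0],[0.03,-0.35,0],[0.03,-0.35,0],[0.03,-0.3,0],[0.02,-0.2,0],[0,0,0]],"twist":[[0,0,0],[0,0,0],[0,0,0],[0,0,0],[0,0,0],[0,0,0],[0,0,0],[0,0,0],[0,0,0],[0,0,0],[0,0,0],[0,0,0]]}'
```

```text
clock: 7.3
eef_pos: [550.7, 39.3, 319.6]
tool_rot: [3.141, -0.003, -0.002]
force: [-0.1, -1.1, -5.4]
width: 50.0
gripper_force: 63.5
clock: 8.8
eef_pos: [579.1, 387.8, 316.1]
tool_rot: [-3.141, 0.003, 0.004]
force: [0.1, -0.6, -5.5]
width: 49.3
gripper_force: 63.7
```

```bash
python3 -m jog '{"claw":[0,0,0,0,0,0,0,0,0,0],"xyz":[[0,0,0.15],[0,0,0.25],[0,0,0.3],[0,0,0.3],[0,0,0.2],[0,0,0.15],[0,0,0.1],[0,0,0.06],[0,0,0.04],[0,0,0]],"twist":[[0,0,0],[0,0,0],[0,0,0],[0,0,0],[0,0,0],[0,0,0],[0,0,0],[0,0,0],[0,0,0],[0,0,0]]}'
python3 -m jog '{"claw":[0,0,0],"xyz":[[0,0,0.02],[0,0,0.02],[0,0,0]],"twist":[[0,0,0],[0,0,0],[0,0,0]]}'
```

```text
clock: 10.05
eef_pos: [581.2, 385.0, 163.2]
tool_rot: [-3.141, -0.0, -0.0]
force: [-0.6, 0.4, -5.2]
width: 49.6
gripper_force: 63.6
clock: 10.42
eef_pos: [581.0, 384.8, 158.9]
tool_rot: [3.141, 0.0, -0.0]
force: [-1.5, -0.6, -5.0]
width: 49.9
gripper_force: 63.6
```

```bash
for i in 1; do python3 -m jog '{"claw":[0,0,0,0],"xyz":[[0,0,0.02],[0,0,0.015],[0,0,0.01],[0,0,0]],"twist":[[0,0,0],[0,0,0],[0,0,0],[0,0,0]]}'; done
python3 -m jog '{"claw":[0,0,0],"xyz":[[0,0,0.01],[0,0,0.01],[0,0,0]],"twist":[[0,0,0],[0,0,0],[0,0,0]]}'
```

```text
clock: 10.92
eef_pos: [581.1, 384.9, 154.4]
tool_rot: [3.141, 0.0, -0.0]
force: [0.2, 0.2, -5.9]
width: 49.8
gripper_force: 63.6
clock: 11.3
eef_pos: [581.5, 384.9, 153.0]
tool_rot: [-3.141, -0.001, -0.001]
force: [-0.8, -0.6, -2.3]
width: 49.6
gripper_force: 64.2
```

```bash
python3 -m jog '{"claw":[0,0,0.62,0.7,0.8,1,1,1],"xyz":[[0,0,0.01],[0,0,0],[0,0,0],[0,0,0],[0,0,0],[0,0,0],[0,0,0],[0,0,0]],"twist":[[0,0,0],[0,0,0],[0,0,0],[0,0,0],[0,0,0],[0,0,0],[0,0,0],[0,0,0]]}'
python3 -m jog '{"claw":[1,1,1,1,1,1],"xyz":[[0,0,-0.2],[0,0,-0.3],[0,0,-0.4],[0,0,-0.4],[0,0,-0.2],[0,0,0]],"twist":[[0,0,0],[0,0,0],[0,0,0],[0,0,0],[0,0,0],[0,0,0]]}'
```

```text
clock: 12.3
eef_pos: [581.2, 384.9, 151.5]
tool_rot: [-3.142, -0.0, -0.0]
force: [-0.4, 0.8, -0.0]
width: 85.3
gripper_force: 0.0
clock: 13.05
eef_pos: [582.0, 385.5, 303.5]
tool_rot: [-3.139, -0.003, -0.0]
force: [0.7, 0.4, -1.1]
width: 85.4
gripper_force: 0.0
```

```bash
python3 -m jog '{"claw":[1,1,1,1,1,1,1,1,1],"xyz":[[0.05,0.25,0],[0.06,0.4,0],[0.06,0.45,0],[0.06,0.45,0],[0.06,0.45,0],[0.06,0.45,0],[0.05,0.35,0],[0.01,0.18,0],[0,0,0]],"twist":[[0,0,0],[0,0,0],[0,0,0],[0,0,0],[0,0,0],[0,0,0],[0,0,0],[0,0,0],[0,0,0]]}'
python3 - <<'E'
from h import *
S=shoot("scene","s3"); print([x[0] for x in blobs(blue(S))]); W=shoot("wrist"); print([x[0] for x in blobs(blue(W))])
for z in (143,147): print([fitcyl([S,W],[(368,182,27,27),x[0][:4]],27,32,(622,87),z)for x in blobs(blue(W))])
E
```

```text
clock: 14.18
eef_pos: [621.6, 84.8, 300.8]
tool_rot: [3.141, 0.001, -0.003]
force: [-0.5, 0.9, -0.3]
width: 85.0
gripper_force: 0.0
[array([457, 124,  24,  22, 409], dtype=int32), array([368, 182,  27,  27, 557], dtype=int32), array([308, 198,  28,  27, 598], dtype=int32)]
[array([ 298,  155,   48,   50, 1854], dtype=int32), array([ 416,  170,   54,   48, 1770], dtype=int32), array([   3,  198,   77,   56, 3230], dtype=int32)]
[(array([621.27622415,  87.55564934]), array([-0.36925414,  0.51557474,  0.05266602,  1.39986414, -0.43792047,
       -0.21031993, -0.02627537,  0.72115995])), (array([617.72584168, -23.19503032]), array([-45.04840009,  16.2763366 , -44.41296077,  19.07917757,
       -25.54880206, -12.29252359, -24.67024083,  -9.31622639])), (array([553.07023768, 389.28877381]), array([ 77.8225398 , -49.56938998,  75.75040062, -54.37283582,
        37.68321287,  11.55090804,  27.11540371,   6.50307528]))]
[(array([622.32982911,  87.15769898]), array([-0.04162635, -0.65648928,  0.5027438 ,  0.31313766, -0.3919759 ,
       -0.71493368,  0.62883689,  0.81940191])), (array([618.76337732, -22.71144334]), array([-44.52583684,  14.96398383, -43.7699577 ,  17.84772533,
       -25.17209561, -12.74803627, -23.56638561,  -9.16788158])), (array([554.95671648, 385.82446773]), array([ 77.7279829 , -50.26490424,  75.78325417, -54.96728647,
        37.12306517,  11.03845673,  27.37070492,   6.59455367]))]
```

250 confirmed at (622.3, 87.2). I'll descend and grip.

```bash
python3 -m jog '{"claw":[1,1,1,1,1,1,1,1,1],"xyz":[[0.007,-0.025,0.2],[0,0,0.3],[0,0,0.3],[0,0,0.3],[0,0,0.3],[0,0,0.25],[0,0,0.15],[0,0,0.08],[0,0,0]],"twist":[[0,0,0],[0,0,0],[0,0,0],[0,0,0],[0,0,0],[0,0,0],[0,0,0],[0,0,0],[0,0,0]]}'
python3 -m jog '{"claw":[0.6,0.5,0.4,0.2,0,0,0,0],"xyz":[[0,0,0],[0,0,0],[0,0,0],[0,0,0],[0,0,0],[0,0,0],[0,0,0],[0,0,0]],"twist":[[0,0,0],[0,0,0],[0,0,0],[0,0,0],[0,0,0],[0,0,0],[0,0,0],[0,0,0]]}'
python3 -m jog '{"claw":[0,0,0,0,0,0,0,0,0],"xyz":[[0,0,-0.05],[0,0,-0.1],[0,0,-0.15],[0,0,-0.25],[0,0,-0.25],[0,0,-0.15],[0,0,-0.05],[0,0,0],[0,0,0]],"twist":[[0,0,0],[0,0,0],[0,0,0],[0,0,0],[0,0,0],[0,0,0],[0,0,0],[0,0,0],[0,0,0]]}'
```

```text
clock: 15.4
eef_pos: [622.8, 89.9, 113.5]
tool_rot: [-3.141, 0.0, 0.0]
force: [0.7, -0.1, 0.3]
width: 85.5
gripper_force: 0.0
clock: 16.4
eef_pos: [624.0, 89.1, 115.3]
tool_rot: [-3.141, -0.003, -0.001]
force: [-1.7, -0.3, 5.5]
width: 49.8
gripper_force: 61.0
clock: 17.52
eef_pos: [622.0, 89.3, 212.5]
tool_rot: [3.141, 0.002, -0.0]
force: [-0.1, 0.3, -3.1]
width: 49.7
gripper_force: 62.8
```

```bash
python3 -m jog '{"claw":[0,0,0,0,0,0,0,0,0,0,0,0],"xyz":[[-0.15,-0.1,0],[-0.25,-0.2,0],[-0.25,-0.25,0],[-0.25,-0.3,0],[-0.2,-0.35,0],[-0.15,-0.35,0],[-0.12,-0.35,0],[-0.1,-0.35,0],[-0.06,-0.35,0],[0,-0.3,0],[0,-0.15,0],[0,0,0]],"twist":[[0,0,0],[0,0,0],[0,0,0],[0,0,0],[0,0,0],[0,0,0],[0,0,0],[0,0,0],[0,0,0],[0,0,0],[0,0,0],[0,0,0]]}'
python3 -m jog '{"claw":[0,0,0,0,0,0,0],"xyz":[[0,0,0.15],[0,0,0.25],[0,0,0.25],[0,0,0.15],[0,0,0.07],[0,0,0.03],[0,0,0]],"twist":[[0,0,0],[0,0,0],[0,0,0],[0,0,0],[0,0,0],[0,0,0],[0,0,0]]}'
```

```text
clock: 19.02
eef_pos: [469.4, 394.8, 212.8]
tool_rot: [3.141, 0.001, 0.001]
force: [-0.4, -0.5, -3.7]
width: 50.0
gripper_force: 62.9
clock: 19.9
eef_pos: [470.2, 394.7, 124.0]
tool_rot: [-3.141, -0.001, -0.0]
force: [0.7, -0.6, -3.6]
width: 49.9
gripper_force: 63.0
```

```bash
python3 -m jog '{"claw":[0,0,0,0,0],"xyz":[[0,0,0.03],[0,0,0.02],[0,0,0.02],[0,0,0.01],[0,0,0]],"twist":[[0,0,0],[0,0,0],[0,0,0],[0,0,0],[0,0,0]]}'
python3 -m jog '{"claw":[0,0,0],"xyz":[[0,0,0.01],[0,0,0.01],[0,0,0]],"twist":[[0,0,0],[0,0,0],[0,0,0]]}'
```

```text
clock: 20.52
eef_pos: [469.9, 394.4, 115.6]
tool_rot: [-3.142, -0.0, -0.0]
force: [0.1, -0.2, -3.0]
width: 49.7
gripper_force: 63.0
clock: 20.9
eef_pos: [470.8, 394.4, 115.4]
tool_rot: [-3.141, -0.002, -0.001]
force: [-1.6, -3.3, 9.0]
width: 49.9
gripper_force: 65.0
```

```bash
python3 -m jog '{"claw":[0.62,0.7,0.8,1,1,1,1,1,1,1,1],"xyz":[[0,0,0],[0,0,0],[0,0,0],[0,0,0],[0,0,0],[0,0,-0.2],[0,0,-0.4],[0,0,-0.5],[0,0,-0.5],[0,0,-0.3],[0,0,0]],"twist":[[0,0,0],[0,0,0],[0,0,0],[0,0,0],[0,0,0],[0,0,0],[0,0,0],[0,0,0],[0,0,0],[0,0,0],[0,0,0]]}'
python3 -m jog '{"claw":[1,1,1,1,1,1,1,1,1,1,1,1],"xyz":[[0.1,0.3,0],[0.12,0.4,0],[0.14,0.45,0],[0.14,0.45,0],[0.14,0.45,0],[0.14,0.45,0],[0.14,0.45,0],[0.14,0.45,0],[0.14,0.45,0],[0.12,0.4,0],[0.03,0.2,0],[0,0,0]],"twist":[[0,0,0],[0,0,0],[0,0,0],[0,0,0],[0,0,0],[0,0,0],[0,0,0],[0,0,0],[0,0,0],[0,0,0],[0,0,0],[0,0,0]]}'
python3 - <<'E'
from h import *
S=shoot("scene","s4"); print([x[0] for x in blobs(blue(S))]); W=shoot("wrist"); B=[x[0][:4] for x in blobs(blue(W))]
r=min(B,key=lambda r:abs(r[0]-300)); print(r,fitcyl([S,W],[(308,197,27,28),r],27,32,(605,-50),151))
E
```

```text
clock: 22.28
eef_pos: [471.0, 395.6, 306.4]
tool_rot: [-3.138, -0.004, -0.0]
force: [-0.7, -0.8, -0.6]
width: 85.3
gripper_force: 0.0
clock: 23.78
eef_pos: [604.0, -51.5, 302.5]
tool_rot: [-3.141, 0.002, -0.003]
force: [-0.8, -0.2, -0.2]
width: 85.5
gripper_force: 0.0
[array([426, 118,  20,  20, 322], dtype=int32), array([457, 124,  24,  22, 411], dtype=int32), array([308, 198,  28,  27, 609], dtype=int32)]
[298 155  49  50] (array([605.06160718, -49.96755798]), array([ 0.44998617, -0.96155742,  0.97238432,  1.08573456,  0.14302293,
       -0.66226955,  0.47494429,  1.19988346]))
```

```bash
python3 -m jog '{"claw":[1,1,1,1,1,1,1,1],"xyz":[[0,0,0.25],[0,0,0.3],[0,0,0.3],[0,0,0.3],[0,0,0.25],[0,0,0.15],[0,0,0.07],[0,0,0]],"twist":[[0,0,0],[0,0,0],[0,0,0],[0,0,0],[0,0,0],[0,0,0],[0,0,0],[0,0,0]]}'
```

```text
clock: 24.88
eef_pos: [604.9, -50.0, 141.7]
tool_rot: [-3.141, -0.0, 0.0]
force: [1.0, 0.1, 0.1]
width: 85.4
gripper_force: 0.0
```

```bash
python3 -m jog '{"claw":[1,1,1,0.6,0.5,0.4,0.2,0,0,0,0],"xyz":[[0,0,0.15],[0,0,0.09],[0,0,0],[0,0,0],[0,0,0],[0,0,0],[0,0,0],[0,0,0],[0,0,0],[0,0,0],[0,0,0]],"twist":[[0,0,0],[0,0,0],[0,0,0],[0,0,0],[0,0,0],[0,0,0],[0,0,0],[0,0,0],[0,0,0],[0,0,0],[0,0,0]]}'
python3 -m jog '{"claw":[0,0,0,0,0,0,0,0,0,0],"xyz":[[0,0,-0.05],[0,0,-0.1],[0,0,-0.15],[0,0,-0.25],[0,0,-0.25],[0,0,-0.25],[0,0,-0.15],[0,0,-0.05],[0,0,0],[0,0,0]],"twist":[[0,0,0],[0,0,0],[0,0,0],[0,0,0],[0,0,0],[0,0,0],[0,0,0],[0,0,0],[0,0,0],[0,0,0]]}'
```

```text
clock: 26.25
eef_pos: [605.3, -50.4, 118.7]
tool_rot: [-3.141, -0.002, -0.0]
force: [-2.3, 1.3, 5.0]
width: 50.3
gripper_force: 61.2
clock: 27.5
eef_pos: [604.0, -50.6, 241.5]
tool_rot: [-3.141, 0.002, -0.0]
force: [-0.4, 0.7, -3.8]
width: 49.6
gripper_force: 62.8
```

```bash
python3 -m jog '{"claw":[0,0,0,0,0,0,0,0,0,0,0,0],"xyz":[[-0.05,-0.2,0],[-0.08,-0.3,0],[-0.09,-0.35,0],[-0.09,-0.35,0],[-0.09,-0.35,0],[-0.09,-0.35,0],[-0.09,-0.35,0],[-0.09,-0.35,0],[-0.09,-0.35,0],[-0.08,-0.3,0],[-0.02,-0.16,0],[0,0,0]],"twist":[[0,0,0],[0,0,0],[0,0,0],[0,0,0],[0,0,0],[0,0,0],[0,0,0],[0,0,0],[0,0,0],[0,0,0],[0,0,0],[0,0,0]]}'
python3 -m jog '{"claw":[0,0,0,0,0,0,0,0,0],"xyz":[[0,0,0.15],[0,0,0.25],[0,0,0.25],[0,0,0.25],[0,0,0.12],[0,0,0.08],[0,0,0.04],[0,0,0.02],[0,0,0]],"twist":[[0,0,0],[0,0,0],[0,0,0],[0,0,0],[0,0,0],[0,0,0],[0,0,0],[0,0,0],[0,0,0]]}'
```

```text
clock: 29.0
eef_pos: [518.0, 291.9, 242.3]
tool_rot: [-3.141, 0.001, 0.002]
force: [0.1, -0.6, -3.0]
width: 49.9
gripper_force: 62.9
clock: 30.12
eef_pos: [519.1, 290.6, 126.9]
tool_rot: [-3.141, -0.001, -0.0]
force: [0.2, 0.9, -2.2]
width: 50.1
gripper_force: 63.0
```

```bash
python3 -m jog '{"claw":[0,0,0,0,0],"xyz":[[0,0,0.03],[0,0,0.02],[0,0,0.02],[0,0,0.01],[0,0,0]],"twist":[[0,0,0],[0,0,0],[0,0,0],[0,0,0],[0,0,0]]}'
python3 -m jog '{"claw":[0,0],"xyz":[[0,0,0.005],[0,0,0]],"twist":[[0,0,0],[0,0,0]]}'
```

```text
clock: 30.75
eef_pos: [519.0, 290.6, 118.9]
tool_rot: [-3.141, -0.0, -0.0]
force: [-0.3, -0.2, 0.6]
width: 49.6
gripper_force: 63.5
clock: 31.0
eef_pos: [519.1, 290.8, 118.7]
tool_rot: [-3.141, -0.001, -0.0]
force: [-1.7, 0.7, 5.6]
width: 49.8
gripper_force: 64.2
```

```bash
python3 -m jog '{"claw":[0.62,0.7,0.8,1,1,1,1,1,1,1,1],"xyz":[[0,0,0],[0,0,0],[0,0,0],[0,0,0],[0,0,0],[0,0,-0.2],[0,0,-0.4],[0,0,-0.5],[0,0,-0.5],[0,0,-0.2],[0,0,0]],"twist":[[0,0,0],[0,0,0],[0,0,0],[0,0,0],[0,0,0],[0,0,0],[0,0,0],[0,0,0],[0,0,0],[0,0,0],[0,0,0]]}'
python3 -m jog '{"claw":[1,1,1,1,1,1,1,1,1],"xyz":[[0.1,0.3,0],[0.13,0.4,0],[0.13,0.45,0],[0.13,0.45,0],[0.13,0.45,0],[0.13,0.4,0],[0.04,0.27,0],[0,0,0],[0,0,0]],"twist":[[0,0,0],[0,0,0],[0,0,0],[0,0,0],[0,0,0],[0,0,0],[0,0,0],[0,0,0],[0,0,0]]}'
python3 - <<'E'
from h import *
S=shoot("scene","s5"); W=shoot("wrist","w5"); print(readout.read_state()["eef_pos"])
for n in("scene","wrist"): print(n,[(d["score"],d["rect"]) for d in optics.boxes_of(n,"jar")], [(d["score"],d["rect"]) for d in optics.boxes_of(n,"balance")])
cv2.imwrite("pics/c5.png",np.vstack([cv2.resize(S["color"][100:300,100:500,::-1],(560,280)),cv2.resize(W["color"][:,:,::-1],(480,300))[:,:].copy() if 0 else cv2.resize(W["color"][:200,:,::-1],(560,175))]))
E
```

```text
clock: 32.38
eef_pos: [519.6, 290.9, 299.7]
tool_rot: [-3.14, -0.003, -0.001]
force: [0.1, 0.3, -1.0]
width: 85.5
gripper_force: 0.0
clock: 33.5
eef_pos: [597.0, 19.8, 296.9]
tool_rot: [-3.14, 0.002, 0.001]
force: [-0.4, -0.0, -0.1]
width: 85.5
gripper_force: 0.0
[597.25911469  20.3804828  297.46138678]
scene [(0.81, [341.9, 227.7, 19.5, 24.9])] [(0.97, [109.2, 218.8, 120.2, 131.4]), (0.3, [377.8, 154.5, 109.7, 62.5])]
wrist [(0.64, [311.5, 137.7, 29.1, 28.4])] [(0.71, [471.9, 131.6, 166.9, 177.1])]
```

View pics/c5.png

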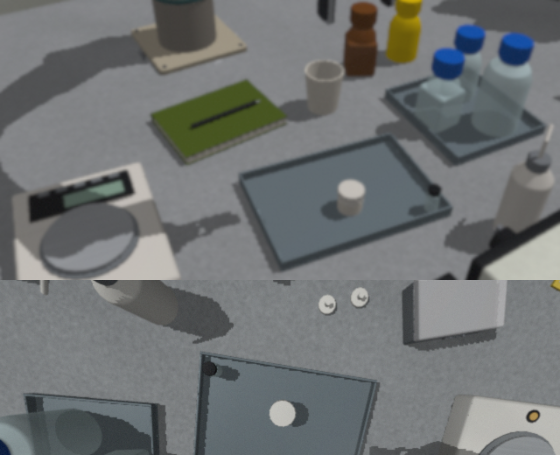

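View pics/w5.png

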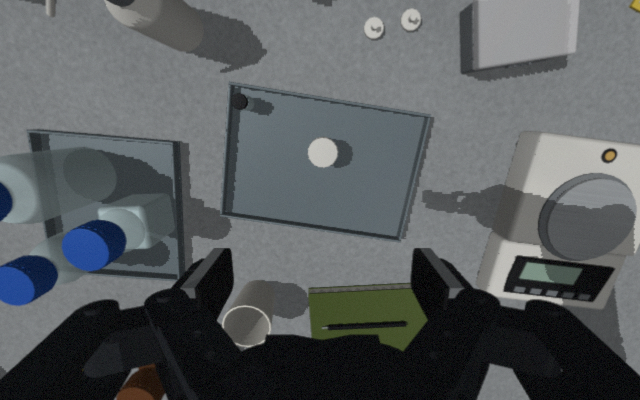

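Run:
```python
from h import *
S=shoot("scene"); W=shoot("wrist")
def m(im,r):
    x,y,w,h=[int(v) for v in r]; g=im["color"][y-5:y+h+6,x-5:x+w+6].astype(int)
    return np.array(cv2.boundingRect((g.min(2)>150).astype(np.uint8)))+[x-5,y-5,0,0]
rw=m(W,(311.5,137.7,29,28)); print("bright wrist",rw)
R=[(341.9,227.7,19.5,24.9),(311.5,137.7,29.1,28.4)]
for z in (None,46): print(fitcyl([S,W],R,20.8,40,(618,19,46),z))
print(fitcyl([W],[rw],20.8,42,(618,19,46),46))
print(fitcyl([W],[(539,174,98,88)],60,4,(525,-352,70),70),fitcyl([S,W],[(130,245,70,52),(539,174,98,88)],60,4,(525,-352,70)))
a=cv2.imread("pics/top0.png"); T=shoot("top"); print(T["view"][0,:3])
print(fitcyl([T],[(170+613/2.35,110+137/2.35,101/2.35,102/2.35)],60,4,(525,-352,70),70))
```

```text
bright wrist [307 139  29  29]
(array([621.71852107,  14.76292631,  53.05009982]), array([-1.8349311 , -0.73581998, -1.09989925,  0.79195426, -1.34908624,
       -2.37576896, -0.18538344,  1.28567798]))
(array([620.18234837,  15.50337649]), array([-2.10759511,  1.03369877, -1.51631012,  2.39777587, -1.66792787,
       -1.5771342 , -1.02654765,  1.58968279]))
(array([617.83977278,  19.98137179]), array([-0.34821935, -1.37148321,  0.3481001 ,  1.32930287]))
(array([ 530.61680607, -352.58626078]), array([ 3.46777527,  2.54792525, -3.33348546, -3.25760292])) (array([ 531.47066585, -353.17660341,   70.26697738]), array([ 2.29390812, -0.293201  , -1.57340302, -2.26152161,  4.1384352 ,
        1.96142999, -2.52952737, -3.71224415]))
[-0.01478868 -0.99977759 -0.01503521]
(array([ 525.0034571, -351.9396782]), array([ 1.14503519,  1.32745859, -1.16855473, -1.2905535 ]))
```

```bash
python3 -m jog '{"claw":[1,1,1,1,1,1,1,1,1,1,1],"xyz":[[0.1,0,0.2],[0.107,0,0.35],[0,0,0.4],[0,0,0.4],[0,0,0.4],[0,0,0.4],[0,0,0.3],[0,0,0.2],[0,0,0.1],[0,0,0.08],[0,0,0]],"twist":[[0,0,0],[0,0,0],[0,0,0],[0,0,0],[0,0,0],[0,0,0],[0,0,0],[0,0,0],[0,0,0],[0,0,0],[0,0,0]]}'
python3 -m jog '{"claw":[0.6,0.5,0.4,0.2,0,0,0,0],"xyz":[[0,0,0],[0,0,0],[0,0,0],[0,0,0],[0,0,0],[0,0,0],[0,0,0],[0,0,0]],"twist":[[0,0,0],[0,0,0],[0,0,0],[0,0,0],[0,0,0],[0,0,0],[0,0,0],[0,0,0]]}'
python3 -m jog '{"claw":[0,0,0,0,0,0,0,0,0],"xyz":[[0,0,-0.05],[0,0,-0.1],[0,0,-0.25],[0,0,-0.3],[0,0,-0.3],[0,0,-0.3],[0,0,-0.2],[0,0,-0.1],[0,0,0]],"twist":[[0,0,0],[0,0,0],[0,0,0],[0,0,0],[0,0,0],[0,0,0],[0,0,0],[0,0,0],[0,0,0]]}'
python3 - <<'E'
from h import *
S=shoot("scene"); W=shoot("wrist","w6"); print(readout.read_state()["eef_pos"])
cv2.imwrite("pics/c6.png",np.hstack([cv2.resize(S["color"][130:290,270:430,::-1],(400,400)),cv2.resize(W["color"][:,:,::-1],(400,250),).repeat(1,0) if 0 else cv2.resize(W["color"][60:400,150:490,::-1],(400,400))]))
E
```

```text
clock: 35.33
eef_pos: [618.7, 18.4, 15.2]
tool_rot: [-3.142, -0.0, -0.0]
force: [0.9, -0.0, 0.3]
width: 85.4
gripper_force: 0.0
clock: 36.33
eef_pos: [619.1, 18.5, 16.3]
tool_rot: [-3.141, -0.002, -0.0]
force: [-1.5, 0.5, 5.8]
width: 37.6
gripper_force: 59.3
clock: 37.45
eef_pos: [618.7, 18.4, 175.6]
tool_rot: [-3.142, -0.001, -0.0]
force: [-0.2, 0.2, -0.2]
width: 37.1
gripper_force: 60.2
[617.78654874  18.36097014 174.26250606]
```

View pics/c6.png

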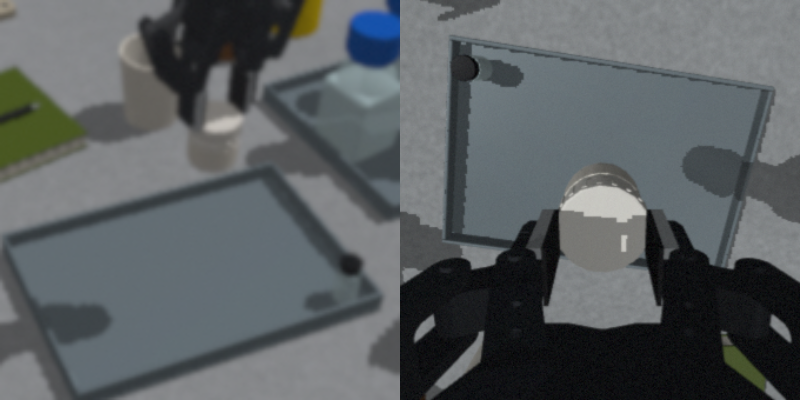

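```bash
python3 -m jog '{"claw":[0,0,0,0,0,0,0,0,0,0,0,0],"xyz":[[-0.08,0.2,-0.1],[-0.12,0.3,-0.1],[-0.15,0.37,-0.1],[-0.15,0.37,-0.1],[-0.15,0.37,0],[-0.15,0.37,0],[-0.15,0.37,0],[-0.15,0.37,0],[-0.15,0.37,0],[-0.13,0.35,0],[-0.1,0.26,0],[0,0,0]],"twist":[[0,0,0],[0,0,0],[0,0,0],[0,0,0],[0,0,0],[0,0,0],[0,0,0],[0,0,0],[0,0,0],[0,0,0],[0,0,0],[0,0,0]]}'
python3 -m jog '{"claw":[0,0],"xyz":[[0,0,0],[0,0,0]],"twist":[[0,0,0],[0,0,0]]}'
python3 - <<'E'
from h import *
W=shoot("wrist","w7"); S=shoot("scene","s7"); e=readout.read_state()["eef_pos"]; print(e)
print("lid vs tcp", onplane(W,[(322,255.5)],e[2]+29.7)-e[:2])
E
```

```text
clock: 39.05
eef_pos: [466.9, -355.6, 214.9]
tool_rot: [3.14, 0.002, -0.007]
force: [-0.4, 0.2, -1.4]
width: 37.1
gripper_force: 60.2
clock: 39.3
eef_pos: [470.7, -350.3, 215.0]
tool_rot: [-3.141, -0.0, 0.002]
force: [-0.3, 0.6, -1.3]
width: 37.3
gripper_force: 60.2
[ 470.76062247 -350.53213889  215.06354952]
lid vs tcp [[ 0.95187589 -0.29918643]]
```

View pics/w7.png

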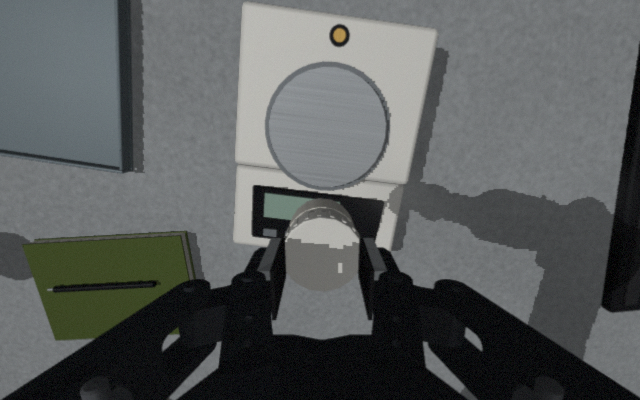

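Run:
```python
from h import *
W=shoot("wrist"); S=shoot("scene")
print(fitcyl([W],[(265.5,62,124.5,127)],60,4,(525,-352,70),70))
print(fitcyl([W],[(265.5,62,124.5,127)],60,4,(525,-352,70)))
print(readout.read_state()["eef_pos"])
```

```text
(array([ 529.73910358, -356.24647197]), array([ 3.33738761,  2.27617426, -3.33370344, -3.2016911 ]))
(array([ 529.40838913, -355.98593868,   85.36683266]), array([ 0.32929659, -0.30279293, -0.32917913,  0.33891134]))
[ 470.6641834 -350.8751303  215.0644703]
```

```bash
python3 -m jog '{"claw":[0,0,0,0,0,0,0,0,0,0,0],"xyz":[[0.15,0.015,0],[0.25,0.02,0],[0.175,0,0.05],[0,0,0.2],[0,0,0.25],[0,0,0.25],[0,0,0.2],[0,0,0.1],[0,0,0.06],[0,0,0.02],[0,0,0]],"twist":[[0,0,0],[0,0,0],[0,0,0],[0,0,0],[0,0,0],[0,0,0],[0,0,0],[0,0,0],[0,0,0],[0,0,0],[0,0,0]]}'
python3 -m jog '{"claw":[0,0,0,0],"xyz":[[0,0,0.02],[0,0,0.02],[0,0,0.02],[0,0,0]],"twist":[[0,0,0],[0,0,0],[0,0,0],[0,0,0]]}'
```

```text
clock: 40.88
eef_pos: [528.2, -355.3, 102.5]
tool_rot: [3.141, -0.001, -0.0]
force: [0.2, 0.7, -0.7]
width: 37.4
gripper_force: 60.2
clock: 41.38
eef_pos: [527.6, -355.0, 95.8]
tool_rot: [-3.141, 0.0, -0.0]
force: [0.2, 0.3, -0.1]
width: 37.3
gripper_force: 60.2
```

```bash
python3 -m jog '{"claw":[0,0,0,0,0,0],"xyz":[[0,0,0.02],[0,0,0.02],[0,0,0.02],[0,0,0.02],[0,0,0.02],[0,0,0]],"twist":[[0,0,0],[0,0,0],[0,0,0],[0,0,0],[0,0,0],[0,0,0]]}'
python3 -m jog '{"claw":[0,0,0,0],"xyz":[[0,0,0.01],[0,0,0.01],[0,0,0.01],[0,0,0]],"twist":[[0,0,0],[0,0,0],[0,0,0],[0,0,0]]}'
```

```text
clock: 42.12
eef_pos: [527.7, -355.0, 85.8]
tool_rot: [-3.141, 0.0, -0.0]
force: [0.6, -0.5, -1.6]
width: 37.6
gripper_force: 60.2
clock: 42.62
eef_pos: [527.8, -355.1, 82.9]
tool_rot: [-3.142, 0.0, -0.0]
force: [0.3, -0.5, -1.0]
width: 37.3
gripper_force: 60.2
```

```bash
python3 -m jog '{"claw":[0,0],"xyz":[[0,0,0.01],[0,0,0]],"twist":[[0,0,0],[0,0,0]]}'
python3 -m jog '{"claw":[0,0],"xyz":[[0,0,0.005],[0,0,0]],"twist":[[0,0,0],[0,0,0]]}'
```

```text
clock: 42.88
eef_pos: [528.0, -355.1, 82.4]
tool_rot: [3.141, -0.0, -0.0]
force: [-0.6, 0.6, 2.3]
width: 37.5
gripper_force: 60.9
clock: 43.12
eef_pos: [528.1, -355.2, 82.4]
tool_rot: [3.141, -0.001, -0.0]
force: [-1.8, 0.3, 5.7]
width: 37.4
gripper_force: 61.6
```

```bash
python3 -m jog '{"claw":[0.5,0.55,0.65,0.8,1,1,1,1,1,1,1,1],"xyz":[[0,0,0],[0,0,0],[0,0,0],[0,0,0],[0,0,0],[0,0,0],[0,0,-0.2],[0,0,-0.4],[-0.1,0,-0.5],[-0.2,0,-0.5],[-0.2,0,-0.4],[0,0,-0.1]],"twist":[[0,0,0],[0,0,0],[0,0,0],[0,0,0],[0,0,0],[0,0,0],[0,0,0],[0,0,0],[0,0,0],[0,0,0],[0,0,0],[0,0,0]]}'
python3 -m jog '{"claw":[1,1],"xyz":[[0,0,0],[0,0,0]],"twist":[[0,0,0],[0,0,0]]}'
python3 - <<'E'
from h import *
S=shoot("scene","s8"); W=shoot("wrist","w8"); print(readout.read_state()["eef_pos"])
cv2.imwrite("pics/c8.png",np.hstack([cv2.resize(S["color"][200:360,90:250,::-1],(400,400)),cv2.resize(W["color"][60:260,220:420,::-1],(400,400))]))
E
```

```text
clock: 44.62
eef_pos: [477.5, -356.6, 294.8]
tool_rot: [3.138, -0.004, -0.002]
force: [0.4, 0.1, -0.4]
width: 85.3
gripper_force: 0.0
clock: 44.88
eef_pos: [477.7, -354.2, 289.7]
tool_rot: [-3.14, 0.002, 0.001]
force: [-0.8, -0.7, 0.8]
width: 85.6
gripper_force: 0.0
[ 477.62053471 -354.36248378  289.66821001]
```

View pics/c8.png

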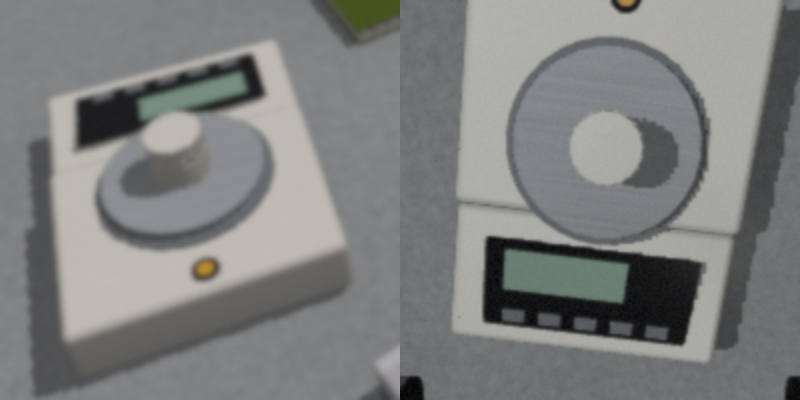

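The jar stands upright on the pan: lid centre at crop (606,148), pan centre at (607,140). I'll check the offset with parallax corrected.

Run:
```python
from h import *
W=shoot("wrist"); c=lambda a,b:(220+(a-400)/2,60+b/2)
print("jar",onplane(W,[c(606.5,148)],112),"pan",onplane(W,[c(607,140)],70))
S=shoot("scene"); c=lambda a,b:(90+a/2.5,200+b/2.5)
print("jar",onplane(S,[c(172,132)],112),"pan",onplane(S,[c(185,176)],70)); print(readout.read_state()["eef_pos"])
```

```text
jar [[ 528.42934875 -355.93333931]] pan [[ 531.23008957 -356.3491712 ]]
jar [[ 531.94749339 -355.55768516]] pan [[ 538.18601356 -357.39880862]]
[ 477.71626814 -354.64624636  290.20135285]
```

```bash
python3 -m jog '{"claw":[1,1,1,1,1,1,1,1,1,1,1,1],"xyz":[[0,-0.3,0],[0,-0.5,0],[0,-0.5,0],[0,-0.5,0],[0,-0.5,0],[0,-0.5,0],[0,-0.5,0],[0,-0.5,0],[0,-0.5,0],[0,-0.5,0],[0,-0.5,0],[0,-0.5,0]],"twist":[[0,0,0],[0,0,0],[0,0,0],[0,0,0],[0,0,0],[0,0,0],[0,0,0],[0,0,0],[0,0,0],[0,0,0],[0,0,0],[0,0,0]]}'
python3 -m jog '{"claw":[1,1,1,1,1,1,1],"xyz":[[-0.03,-0.5,0],[-0.04,-0.5,0],[0,-0.4,0],[0,-0.2,0],[0,-0.1,0],[0,0,0],[0,0,0]],"twist":[[0,0,0],[0,0,0],[0,0,0],[0,0,0],[0,0,0],[0,0,0],[0,0,0]]}'
python3 - <<'E'
from h import *
S=shoot("scene"); W=shoot("wrist"); print(readout.read_state()["eef_pos"])
for n,p,x0 in (("250",147,(470,394)),("sq",151,(519,291)),("500",185,(581,385))):
  for x in blobs(blue(W)):
    f=fitcyl([W],[x[0][:4]],27,32,x0,p)
    if np.hypot(*(f[0]-x0))<15: print(n,f)
E
```

```text
clock: 46.58
eef_pos: [477.9, 226.5, 291.1]
tool_rot: [3.141, 0.0, -0.0]
force: [0.9, 0.2, 0.7]
width: 85.4
gripper_force: 0.0
clock: 47.45
eef_pos: [471.7, 393.1, 291.6]
tool_rot: [3.14, -0.0, -0.003]
force: [0.1, 0.2, -0.7]
width: 85.2
gripper_force: 0.0
[471.67084117 393.49663959 291.75048289]
250 (array([469.60855328, 392.57224863]), array([-0.62777476, -0.96635055,  0.62784556,  0.99619278]))
sq (array([519.35024066, 291.72501617]), array([-1.66411695, -0.07375512,  1.50401289,  0.16517195]))
500 (array([580.19260175, 384.28941705]), array([-0.69940605, -0.63207171,  0.69712223,  0.83880648]))
```

```bash
python3 -m jog '{"claw":[1,1,1,1,1,1,1,1,1],"xyz":[[-0.01,-0.01,0.2],[0,0,0.3],[0,0,0.3],[0,0,0.3],[0,0,0.3],[0,0,0.2],[0,0,0.1],[0,0,0.07],[0,0,0]],"twist":[[0,0,0],[0,0,0],[0,0,0],[0,0,0],[0,0,0],[0,0,0],[0,0,0],[0,0,0],[0,0,0]]}'
python3 -m jog '{"claw":[0.6,0.5,0.4,0.2,0,0,0,0],"xyz":[[0,0,0],[0,0,0],[0,0,0],[0,0,0],[0,0,0],[0,0,0],[0,0,0],[0,0,0]],"twist":[[0,0,0],[0,0,0],[0,0,0],[0,0,0],[0,0,0],[0,0,0],[0,0,0],[0,0,0]]}'
python3 -m jog '{"claw":[0,0,0,0,0,0,0,0,0],"xyz":[[0,0,-0.05],[0,0,-0.1],[0,0,-0.15],[0,0,-0.25],[0,0,-0.25],[0,0,-0.2],[0,0,-0.1],[0,0,0],[0,0,0]],"twist":[[0,0,0],[0,0,0],[0,0,0],[0,0,0],[0,0,0],[0,0,0],[0,0,0],[0,0,0],[0,0,0]]}'
```

```text
clock: 48.68
eef_pos: [470.2, 395.9, 114.7]
tool_rot: [-3.142, -0.0, -0.001]
force: [0.4, 0.5, -0.1]
width: 85.3
gripper_force: 0.0
clock: 49.68
eef_pos: [471.1, 395.9, 116.1]
tool_rot: [-3.141, -0.002, -0.001]
force: [-0.4, -2.2, 7.2]
width: 49.6
gripper_force: 60.8
clock: 50.8
eef_pos: [469.6, 395.5, 223.8]
tool_rot: [3.141, 0.001, -0.0]
force: [-0.5, -0.2, -0.2]
width: -0.1
gripper_force: 0.0
```

The grip slipped during the lift, so I need a look.

Run:
```python
from h import *
S=shoot("scene","s9"); W=shoot("wrist","w9")
cv2.imwrite("pics/c9.png",np.hstack([cv2.resize(S["color"][90:240,340:500,::-1],(400,375)),cv2.resize(W["color"][60:360,160:480,::-1],(400,375))]))
```

```text
(no output)
```

View pics/c9.png

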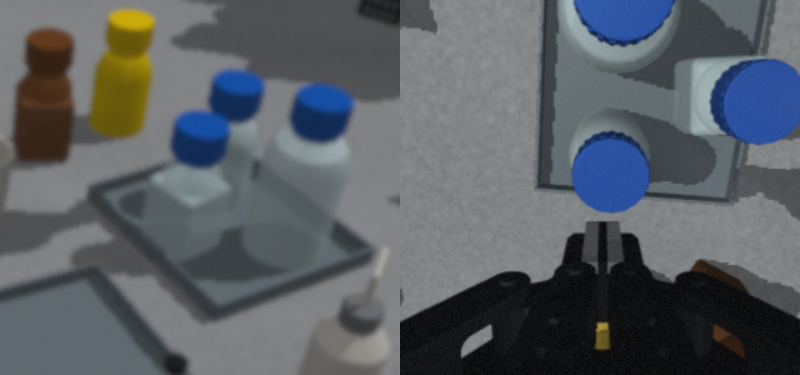

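The 250 still stands upright in the side tray. I'll measure its position and regrip.

```bash
python3 -m jog '{"claw":[1,1,1,1,1],"xyz":[[0,0,-0.2],[0,0,-0.2],[0,0,0],[0,0,0],[0,0,0]],"twist":[[0,0,0],[0,0,0],[0,0,0],[0,0,0],[0,0,0]]}'
python3 - <<'E'
from h import *
S=shoot("scene"); W=shoot("wrist"); print(readout.read_state()["eef_pos"])
print([x[0][:4] for x in blobs(blue(S))],"before (426,118,20,20)")
for x in blobs(blue(W)):
    for z in (147,None):
        f=fitcyl([W],[x[0][:4]],27,32,(470,394,147),z)
        if abs(f[0][0]-470)<15: print(f)
E
```

```text
clock: 51.52
eef_pos: [469.6, 395.4, 263.3]
tool_rot: [3.14, 0.002, -0.0]
force: [0.8, 0.4, 0.2]
width: 85.4
gripper_force: 0.0
[469.77373929 395.62839037 263.68434491]
[array([410, 119,  35,  37], dtype=int32), array([457, 124,  24,  22], dtype=int32)] before (426,118,20,20)
(array([469.7289144 , 389.45356128]), array([-0.52062208, -0.96846713,  0.51942085,  0.99689404]))
(array([467.8955803 , 389.28778555, 138.99333936]), array([ 0.23120122, -0.23623995, -0.23061572,  0.22438376]))
```

```bash
python3 -m jog '{"claw":[1,1,1,1,1,1,1,1],"xyz":[[0,0.045,0.2],[0,0,0.3],[0,0,0.3],[0,0,0.3],[0,0,0.2],[0,0,0.13],[0,0,0.09],[0,0,0]],"twist":[[0,0,0],[0,0,0],[0,0,0],[0,0,0],[0,0,0],[0,0,0],[0,0,0],[0,0,0]]}'
python3 -m jog '{"claw":[0.6,0.5,0.4,0.2,0,0,0,0],"xyz":[[0,0,0],[0,0,0],[0,0,0],[0,0,0],[0,0,0],[0,0,0],[0,0,0],[0,0,0]],"twist":[[0,0,0],[0,0,0],[0,0,0],[0,0,0],[0,0,0],[0,0,0],[0,0,0],[0,0,0]]}'
python3 -m jog '{"claw":[0,0,0,0],"xyz":[[0,0,-0.04],[0,0,-0.06],[0,0,-0.06],[0,0,0]],"twist":[[0,0,0],[0,0,0],[0,0,0],[0,0,0]]}'
```

```text
clock: 52.62
eef_pos: [470.0, 391.3, 112.2]
tool_rot: [3.141, 0.0, -0.0]
force: [0.1, -0.2, 0.4]
width: 85.3
gripper_force: 0.0
clock: 53.62
eef_pos: [471.0, 391.6, 114.1]
tool_rot: [-3.141, -0.002, -0.001]
force: [-0.7, -1.1, 4.7]
width: 49.9
gripper_force: 61.1
clock: 54.12
eef_pos: [470.4, 391.8, 129.1]
tool_rot: [-3.141, -0.001, -0.0]
force: [0.8, 0.4, -3.7]
width: 50.1
gripper_force: 62.7
```

```bash
python3 -m jog '{"claw":[0,0,0,0,0,0,0,0,0],"xyz":[[0,0,-0.1],[0,0,-0.2],[0,0,-0.25],[0,0,-0.25],[0,0,-0.25],[0,0,-0.25],[0,0,-0.2],[0,0,-0.1],[0,0,0]],"twist":[[0,0,0],[0,0,0],[0,0,0],[0,0,0],[0,0,0],[0,0,0],[0,0,0],[0,0,0],[0,0,0]]}'
python3 -m jog '{"claw":[0,0,0,0,0,0,0,0,0,0,0,0],"xyz":[[0.05,0.15,0],[0.1,0.25,0],[0.15,0.3,0],[0.15,0.3,0],[0.15,0.3,0],[0.15,0.3,0],[0.15,0.3,0],[0.15,0.3,0],[0.15,0.3,0],[0.15,0.25,0],[0.12,0.18,0],[0.06,0.1,0]],"twist":[[0,0,0],[0,0,0],[0,0,0],[0,0,0],[0,0,0],[0,0,0],[0,0,0],[0,0,0],[0,0,0],[0,0,0],[0,0,0],[0,0,0]]}'
python3 -m jog '{"claw":[0,0],"xyz":[[0,0,0],[0,0,0]],"twist":[[0,0,0],[0,0,0]]}'
```

```text
clock: 55.25
eef_pos: [470.2, 391.6, 289.1]
tool_rot: [-3.141, -0.001, -0.0]
force: [0.4, 0.1, -3.2]
width: 50.5
gripper_force: 62.9
clock: 56.75
eef_pos: [623.2, 86.5, 287.8]
tool_rot: [3.141, 0.001, -0.002]
force: [0.4, 0.5, -2.5]
width: 50.0
gripper_force: 62.9
clock: 57.0
eef_pos: [622.3, 90.0, 288.5]
tool_rot: [-3.14, 0.001, 0.002]
force: [0.7, 1.1, -3.0]
width: 50.3
gripper_force: 62.9
```

```bash
python3 -m jog '{"claw":[0,0,0,0,0,0,0,0,0,0,0],"xyz":[[0,0,0.15],[0,0,0.25],[0,0,0.25],[0,0,0.25],[0,0,0.25],[0,0,0.2],[0,0,0.15],[0,0,0.1],[0,0,0.05],[0,0,0.03],[0,0,0]],"twist":[[0,0,0],[0,0,0],[0,0,0],[0,0,0],[0,0,0],[0,0,0],[0,0,0],[0,0,0],[0,0,0],[0,0,0],[0,0,0]]}'
python3 -m jog '{"claw":[0,0,0],"xyz":[[0,0,0.02],[0,0,0.015],[0,0,0]],"twist":[[0,0,0],[0,0,0],[0,0,0]]}'
```

```text
clock: 58.38
eef_pos: [623.2, 88.4, 120.8]
tool_rot: [-3.141, -0.001, -0.0]
force: [-0.0, -0.7, -3.2]
width: 49.9
gripper_force: 62.9
clock: 58.75
eef_pos: [622.9, 88.3, 117.0]
tool_rot: [3.142, 0.0, -0.0]
force: [0.1, -0.9, -4.0]
width: 50.0
gripper_force: 62.9
```

```bash
python3 -m jog '{"claw":[0,0,0,0],"xyz":[[0,0,0.01],[0,0,0.01],[0,0,0.01],[0,0,0]],"twist":[[0,0,0],[0,0,0],[0,0,0],[0,0,0]]}'
python3 -m jog '{"claw":[0,0],"xyz":[[0,0,0.005],[0,0,0]],"twist":[[0,0,0],[0,0,0]]}'
```

```text
clock: 59.25
eef_pos: [623.2, 88.3, 114.3]
tool_rot: [-3.142, -0.001, -0.0]
force: [-0.1, -0.3, -1.0]
width: 49.8
gripper_force: 63.3
clock: 59.5
eef_pos: [623.5, 88.3, 114.2]
tool_rot: [-3.142, -0.001, -0.0]
force: [-1.9, -0.5, 3.3]
width: 50.5
gripper_force: 63.8
```

```bash
python3 -m jog '{"claw":[0.62,0.7,0.8,1,1,1,1,1,1,1,1,1],"xyz":[[0,0,0],[0,0,0],[0,0,0],[0,0,0],[0,0,0],[0,0,-0.2],[0,0,-0.4],[0,0,-0.5],[0,0,-0.5],[0,0,-0.25],[0,0,0],[0,0,0]],"twist":[[0,0,0],[0,0,0],[0,0,0],[0,0,0],[0,0,0],[0,0,0],[0,0,0],[0,0,0],[0,0,0],[0,0,0],[0,0,0],[0,0,0]]}'
python3 - <<'E'
from h import *
S=shoot("scene"); W=shoot("wrist"); print(readout.read_state()["eef_pos"])
print([x[0][:4] for x in blobs(blue(S))],"orig 368 182 27 27")
for x in blobs(blue(W)):
    f=fitcyl([W],[x[0][:4]],27,32,(622,88),147)
    if abs(f[0][0]-622)<15: print(f)
E
python3 -m jog '{"claw":[1,1,1,1,1,1,1,1,1],"xyz":[[-0.1,-0.2,0],[-0.2,-0.35,0],[-0.2,-0.4,0],[-0.2,-0.4,0],[-0.2,-0.35,0],[-0.1,-0.2,0],[-0.04,-0.125,0],[0,0,0],[0,0,0]],"twist":[[0,0,0],[0,0,0],[0,0,0],[0,0,0],[0,0,0],[0,0,0],[0,0,0],[0,0,0],[0,0,0]]}'
```

```text
clock: 61.0
eef_pos: [622.1, 88.2, 297.2]
tool_rot: [3.141, 0.002, -0.0]
force: [-0.4, -0.1, -0.1]
width: 85.5
gripper_force: 0.0
[622.02010811  88.1519764  296.79157895]
[array([457, 124,  24,  22], dtype=int32), array([410, 135,  21,  21], dtype=int32), array([368, 183,  26,  26], dtype=int32)] orig 368 182 27 27
(array([622.23697003,  85.31702988]), array([-0.3041342 , -1.09379695,  0.30413047,  1.10910592]))
clock: 62.22
eef_pos: [519.6, 289.7, 298.3]
tool_rot: [3.141, -0.0, -0.002]
force: [0.1, -0.1, 0.1]
width: 85.6
gripper_force: 0.0
```

```bash
python3 -m jog '{"claw":[1,1,1,1,1,1,1,1,1],"xyz":[[0,0,0.2],[0,0,0.3],[0,0,0.3],[0,0,0.3],[0,0,0.3],[0,0,0.2],[0,0,0.13],[0,0,0.1],[0,0,0]],"twist":[[0,0,0],[0,0,0],[0,0,0],[0,0,0],[0,0,0],[0,0,0],[0,0,0],[0,0,0],[0,0,0]]}'
python3 -m jog '{"claw":[0.6,0.5,0.4,0.2,0,0,0,0],"xyz":[[0,0,0],[0,0,0],[0,0,0],[0,0,0],[0,0,0],[0,0,0],[0,0,0],[0,0,0]],"twist":[[0,0,0],[0,0,0],[0,0,0],[0,0,0],[0,0,0],[0,0,0],[0,0,0],[0,0,0]]}'
python3 -m jog '{"claw":[0,0,0,0],"xyz":[[0,0,-0.04],[0,0,-0.06],[0,0,-0.06],[0,0,0]],"twist":[[0,0,0],[0,0,0],[0,0,0],[0,0,0]]}'
```

```text
clock: 63.35
eef_pos: [519.0, 290.5, 115.2]
tool_rot: [3.141, 0.001, -0.001]
force: [-0.2, 0.6, -0.6]
width: 85.5
gripper_force: 0.0
clock: 64.35
eef_pos: [519.7, 291.6, 117.0]
tool_rot: [-3.14, -0.002, -0.0]
force: [-0.7, 0.1, 5.4]
width: 50.4
gripper_force: 61.2
clock: 64.85
eef_pos: [519.4, 291.1, 132.1]
tool_rot: [-3.141, -0.001, -0.0]
force: [0.7, -0.1, -2.8]
width: 50.8
gripper_force: 62.7
```

```bash
python3 -m jog '{"claw":[0,0,0,0,0,0,0,0,0],"xyz":[[0,0,-0.1],[0,0,-0.2],[0,0,-0.25],[0,0,-0.25],[0,0,-0.25],[0,0,-0.25],[0,0,-0.2],[0,0,-0.1],[0,0,0]],"twist":[[0,0,0],[0,0,0],[0,0,0],[0,0,0],[0,0,0],[0,0,0],[0,0,0],[0,0,0],[0,0,0]]}'
python3 -m jog '{"claw":[0,0,0,0,0,0,0,0,0,0,0,0],"xyz":[[0.04,0.15,0],[0.06,0.25,0],[0.08,0.35,0],[0.08,0.35,0],[0.08,0.35,0],[0.08,0.35,0],[0.08,0.35,0],[0.08,0.35,0],[0.08,0.35,0],[0.08,0.3,0],[0.08,0.165,0],[0.04,0.1,0]],"twist":[[0,0,0],[0,0,0],[0,0,0],[0,0,0],[0,0,0],[0,0,0],[0,0,0],[0,0,0],[0,0,0],[0,0,0],[0,0,0],[0,0,0]]}'
python3 -m jog '{"claw":[0,0,0,0,0,0,0,0,0,0,0],"xyz":[[0,0,0.1],[0,0,0.2],[0,0,0.25],[0,0,0.25],[0,0,0.25],[0,0,0.2],[0,0,0.2],[0,0,0.1],[0,0,0.08],[0,0,0.03],[0,0,0]],"twist":[[0,0,0],[0,0,0],[0,0,0],[0,0,0],[0,0,0],[0,0,0],[0,0,0],[0,0,0],[0,0,0],[0,0,0],[0,0,0]]}'
```

```text
clock: 65.97
eef_pos: [519.2, 291.0, 292.1]
tool_rot: [-3.141, -0.001, -0.0]
force: [-0.1, -0.1, -3.4]
width: 50.9
gripper_force: 63.0
clock: 67.47
eef_pos: [604.9, -51.6, 290.9]
tool_rot: [-3.141, 0.001, -0.001]
force: [1.0, -0.0, -3.9]
width: 50.8
gripper_force: 63.1
clock: 68.85
eef_pos: [605.1, -50.5, 125.8]
tool_rot: [-3.142, -0.001, -0.0]
force: [0.1, -0.1, -3.2]
width: 50.4
gripper_force: 63.1
```

Contact is expected at about 117.

```bash
python3 -m jog '{"claw":[0,0,0,0,0,0],"xyz":[[0,0,0.03],[0,0,0.02],[0,0,0.01],[0,0,0.01],[0,0,0.01],[0,0,0]],"twist":[[0,0,0],[0,0,0],[0,0,0],[0,0,0],[0,0,0],[0,0,0]]}'
python3 -m jog '{"claw":[0,0],"xyz":[[0,0,0.01],[0,0,0]],"twist":[[0,0,0],[0,0,0]]}'
```

```text
clock: 69.6
eef_pos: [604.9, -50.6, 117.4]
tool_rot: [-3.142, 0.0, -0.0]
force: [0.4, -0.1, -2.4]
width: 50.4
gripper_force: 63.1
clock: 69.85
eef_pos: [605.2, -50.5, 117.1]
tool_rot: [-3.142, -0.001, -0.0]
force: [-1.6, -0.2, 2.4]
width: 50.5
gripper_force: 63.7
```

```bash
python3 -m jog '{"claw":[0.62,0.7,0.8,1,1,1,1,1,1,1,1,1],"xyz":[[0,0,0],[0,0,0],[0,0,0],[0,0,0],[0,0,0],[0,0,-0.2],[0,0,-0.4],[0,0,-0.5],[0,0,-0.5],[0,0,-0.25],[0,0,0],[0,0,0]],"twist":[[0,0,0],[0,0,0],[0,0,0],[0,0,0],[0,0,0],[0,0,0],[0,0,0],[0,0,0],[0,0,0],[0,0,0],[0,0,0],[0,0,0]]}'
python3 - <<'E'
from h import *
S=shoot("scene"); W=shoot("wrist"); print(readout.read_state()["eef_pos"])
print([x[0][:4] for x in blobs(blue(S))],"orig 308 198 28 27; 368 182 27 27")
for x in blobs(blue(W)):
    f=fitcyl([W],[x[0][:4]],27,32,(605,-50),151)
    print(f[0], x[0])
E
python3 -m jog '{"claw":[1,1,1,1,1,1,1,1,1,1,1,1],"xyz":[[-0.02,-0.25,0],[-0.02,-0.4,0],[-0.02,-0.45,0],[-0.02,-0.45,0],[-0.03,-0.45,0],[-0.03,-0.45,0],[-0.03,-0.45,0],[-0.03,-0.45,0],[-0.02,-0.45,0],[-0.02,-0.355,0],[0,-0.2,0],[0,0,0]],"twist":[[0,0,0],[0,0,0],[0,0,0],[0,0,0],[0,0,0],[0,0,0],[0,0,0],[0,0,0],[0,0,0],[0,0,0],[0,0,0],[0,0,0]]}'
python3 -m jog '{"claw":[1,1,1,1,1,1,1,1],"xyz":[[0,0,0.2],[0,0,0.3],[0,0,0.3],[0,0,0.25],[0,0,0.15],[0,0,0.1],[0,0,0.1],[0,0,0]],"twist":[[0,0,0],[0,0,0],[0,0,0],[0,0,0],[0,0,0],[0,0,0],[0,0,0],[0,0,0]]}'
```

```text
clock: 71.35
eef_pos: [604.1, -50.6, 300.3]
tool_rot: [-3.142, 0.002, -0.0]
force: [-0.5, -0.5, -0.2]
width: 85.3
gripper_force: 0.0
[603.95490091 -50.61021259 299.82559377]
[array([457, 124,  24,  22], dtype=int32), array([368, 183,  26,  26], dtype=int32), array([308, 198,  28,  27], dtype=int32)] orig 308 198 28 27; 368 182 27 27
[623.12989089  83.52485573] [ 172  139   57   51 2225]
[604.93859181 -50.09237139] [ 297  155   49   51 1914]
clock: 72.95
eef_pos: [580.4, 385.7, 300.3]
tool_rot: [3.141, 0.002, 0.002]
force: [-0.1, 0.3, 0.2]
width: 85.4
gripper_force: 0.0
clock: 73.95
eef_pos: [580.9, 384.6, 161.1]
tool_rot: [3.141, 0.0, -0.0]
force: [-0.1, -0.6, -0.2]
width: 85.6
gripper_force: 0.0
```

```bash
python3 -m jog '{"claw":[1,1,1,0.6,0.5,0.4,0.2,0,0,0,0],"xyz":[[0,0,0.08],[0,0,0.035],[0,0,0],[0,0,0],[0,0,0],[0,0,0],[0,0,0],[0,0,0],[0,0,0],[0,0,0],[0,0,0]],"twist":[[0,0,0],[0,0,0],[0,0,0],[0,0,0],[0,0,0],[0,0,0],[0,0,0],[0,0,0],[0,0,0],[0,0,0],[0,0,0]]}'
python3 -m jog '{"claw":[0,0,0,0],"xyz":[[0,0,-0.04],[0,0,-0.06],[0,0,-0.06],[0,0,0]],"twist":[[0,0,0],[0,0,0],[0,0,0],[0,0,0]]}'
```

```text
clock: 75.32
eef_pos: [581.5, 384.9, 151.0]
tool_rot: [-3.141, -0.001, -0.001]
force: [0.0, -1.7, 5.0]
width: 50.8
gripper_force: 61.4
clock: 75.82
eef_pos: [581.3, 385.2, 166.5]
tool_rot: [-3.141, -0.001, -0.0]
force: [0.6, -0.1, -5.4]
width: 50.5
gripper_force: 63.2
```

```bash
python3 -m jog '{"claw":[0,0,0,0,0,0,0,0,0],"xyz":[[0,0,-0.1],[0,0,-0.2],[0,0,-0.25],[0,0,-0.25],[0,0,-0.25],[0,0,-0.2],[0,0,-0.17],[0,0,-0.1],[0,0,0]],"twist":[[0,0,0],[0,0,0],[0,0,0],[0,0,0],[0,0,0],[0,0,0],[0,0,0],[0,0,0],[0,0,0]]}'
python3 -m jog '{"claw":[0,0,0,0,0,0,0,0,0,0,0,0],"xyz":[[-0.02,0.15,0],[-0.02,0.25,0],[-0.03,0.35,0],[-0.03,0.35,0],[-0.03,0.35,0],[-0.03,0.35,0],[-0.03,0.35,0],[-0.03,0.35,0],[-0.03,0.35,0],[-0.03,0.35,0],[-0.02,0.25,0],[-0.006,0.1,0]],"twist":[[0,0,0],[0,0,0],[0,0,0],[0,0,0],[0,0,0],[0,0,0],[0,0,0],[0,0,0],[0,0,0],[0,0,0],[0,0,0],[0,0,0]]}'
python3 -m jog '{"claw":[0,0,0],"xyz":[[0,0,0],[0,0,0],[0,0,0]],"twist":[[0,0,0],[0,0,0],[0,0,0]]}'
```

```text
clock: 76.95
eef_pos: [581.3, 385.2, 318.9]
tool_rot: [-3.141, -0.001, -0.0]
force: [-0.6, 0.3, -5.2]
width: 50.2
gripper_force: 63.5
clock: 78.45
eef_pos: [549.1, 26.7, 317.5]
tool_rot: [3.14, 0.002, -0.004]
force: [-0.8, -0.5, -6.1]
width: 50.7
gripper_force: 63.7
clock: 78.82
eef_pos: [550.3, 31.4, 317.9]
tool_rot: [-3.141, 0.0, 0.002]
force: [0.4, -1.0, -6.0]
width: 49.9
gripper_force: 63.7
```

```bash
python3 -m jog '{"claw":[0,0,0,0,0,0,0,0,0,0,0],"xyz":[[0,0.005,0.1],[0,0,0.2],[0,0,0.25],[0,0,0.25],[0,0,0.25],[0,0,0.2],[0,0,0.15],[0,0,0.1],[0,0,0.06],[0,0,0.03],[0,0,0]],"twist":[[0,0,0],[0,0,0],[0,0,0],[0,0,0],[0,0,0],[0,0,0],[0,0,0],[0,0,0],[0,0,0],[0,0,0],[0,0,0]]}'
python3 -m jog '{"claw":[0,0,0,0],"xyz":[[0,0,0.02],[0,0,0.015],[0,0,0.01],[0,0,0]],"twist":[[0,0,0],[0,0,0],[0,0,0],[0,0,0]]}'
```

```text
clock: 80.2
eef_pos: [550.6, 29.4, 159.2]
tool_rot: [-3.142, -0.001, -0.0]
force: [-0.5, -0.1, -6.1]
width: 50.6
gripper_force: 63.7
clock: 80.7
eef_pos: [550.3, 29.4, 154.5]
tool_rot: [3.142, 0.0, -0.0]
force: [-0.2, 1.2, -5.2]
width: 50.8
gripper_force: 63.7
```

```bash
python3 -m jog '{"claw":[0,0,0,0],"xyz":[[0,0,0.01],[0,0,0.01],[0,0,0.01],[0,0,0]],"twist":[[0,0,0],[0,0,0],[0,0,0],[0,0,0]]}'
python3 -m jog '{"claw":[0,0],"xyz":[[0,0,0.007],[0,0,0]],"twist":[[0,0,0],[0,0,0]]}'
```

```text
clock: 81.2
eef_pos: [550.2, 29.4, 151.4]
tool_rot: [-3.142, 0.0, -0.0]
force: [-0.4, -0.2, -6.1]
width: 50.4
gripper_force: 63.7
clock: 81.45
eef_pos: [550.6, 29.3, 151.2]
tool_rot: [3.142, -0.001, -0.0]
force: [0.6, -0.0, -1.5]
width: 50.4
gripper_force: 64.1
```

```bash
python3 -m jog '{"claw":[0,0,0.62,0.7,0.8,1,1,1,1],"xyz":[[0,0,0.005],[0,0,0],[0,0,0],[0,0,0],[0,0,0],[0,0,0],[0,0,0],[0,0,-0.1],[0,0,-0.3]],"twist":[[0,0,0],[0,0,0],[0,0,0],[0,0,0],[0,0,0],[0,0,0],[0,0,0],[0,0,0],[0,0,0]]}'
python3 -m jog '{"claw":[1,1,1,1,1,1],"xyz":[[0,0,-0.4],[0,0,-0.5],[0,0,-0.5],[-0.047,0.065,-0.24],[0,0,0],[0,0,0]],"twist":[[0,0,0],[0,0,0],[0,0,0],[0,0,0],[0,0,0],[0,0,0]]}'
python3 - <<'E'
from h import *
S=shoot("scene","sA"); W=shoot("wrist","wA"); print(readout.read_state()["eef_pos"])
print([x[0][:4] for x in blobs(blue(S))],"orig 328 159 24 26, 308 198 28 27; 368 182 27 27")
for n,p in dict(b500=(549,29,185),b250=(621.5,88,147),sq=(604,-50,151)).items():
  for x in blobs(blue(W)):
    f=fitcyl([W],[x[0][:4]],27,32,p[:2],p[2])[0]
    if np.hypot(*(f-p[:2]))<15: print(n,f)
cv2.imwrite("pics/cA.png",np.hstack([cv2.resize(S["color"][80:340,100:460,::-1],(480,346)),cv2.resize(W["color"][20:220,200:385,::-1],(320,346))]))
E
```

```text
clock: 82.58
eef_pos: [549.3, 29.3, 190.1]
tool_rot: [3.141, 0.003, -0.0]
force: [0.5, -0.1, 0.4]
width: 85.3
gripper_force: 0.0
clock: 83.32
eef_pos: [545.1, 23.1, 353.7]
tool_rot: [-3.141, 0.001, -0.0]
force: [0.4, -0.1, -0.3]
width: 85.1
gripper_force: 0.0
[544.92704088  23.08673336 353.04751312]
[array([327, 159,  25,  26], dtype=int32), array([368, 183,  26,  26], dtype=int32), array([308, 197,  27,  29], dtype=int32)] orig 328 159 24 26, 308 198 28 27; 368 182 27 27
b500 [549.96419606  27.65408986]
b250 [622.31507915  85.61891416]
sq [605.0037831  -50.13951183]
```

View pics/cA.png

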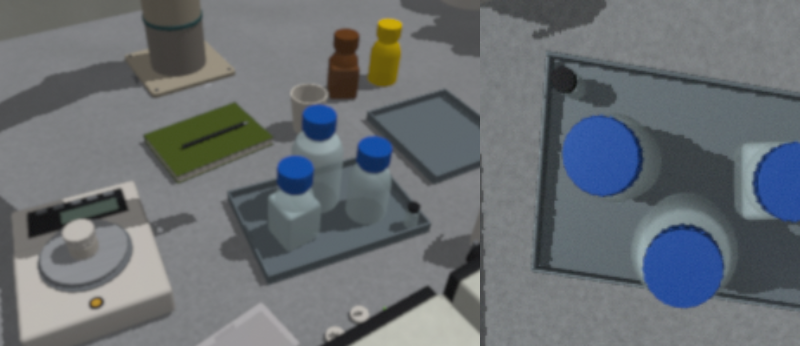

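All three bottles are upright and within about 1.5 mm of their first places. The jar is upright on the pan, the vial and cup are untouched, and the robot is clear.

```bash
python3 -c "
from cell import order; print(order.finish_job())"
```

```text
the job is handed in; nothing more can be done
None
```

The job is handed in: the jar stands upright about 3 mm from the middle of the pan and all three bottles are back upright within about 1.5 mm of their starting spots; the 250 slipped from the gripper once while being lifted out of the side tray (I could not tell how far it dropped), but it stayed upright and was regripped.

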